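# Clear the guide and dock the blade sled at the belt grinder

### The job

Dock the blade sled at the belt grinder: take the wooden offcut that blocks the sled's guide and put it in the low steel tray, and swing the stop arm well out of the sled's way. Then slide the sled along the guide, without lifting it, fully home against the end stop, and swing the stop arm back square across the guide behind it. Leave everything else on the bench as it is.

Things in the scene. Friction and masses are not known exactly. Their poses are not given: they have to be found in the camera images.
- guide: Fixed guide: plywood base 190 x 480 mm, 12 mm thick, with two aluminium rails (tops 34 mm above the bench, 16 mm thick) forming a channel 86 mm wide along its y axis, open at y = -250 mm. Origin: bench level, on the channel's centre line. Steel end stop: face at y = +200 mm, top at 62 mm. The belt grinder (380 mm tall, lamp above) is part of it, from y = +290 mm on.
- stop_face (a point): Point on the channel floor (12 mm above the bench) in the middle of the end stop's face; axes as the guide's.
- sled: Loose blade sled in the channel near its open end: brown wooden block 80 mm wide (x), 130 mm long (y), 45 mm high, with a flat steel blade blank 4 mm thick on top; about 0.5 kg, too wide to grasp. Origin: centre of its underside. Its +y end faces the end stop; fully home it touches the stop, its origin then at y = +135 mm in the guide's frame.
- offcut: Loose dark wooden offcut that blocks the channel, standing on the channel floor between the stop arm and the end stop: 45 (x) x 60 (y) x 65 mm (z), about 0.12 kg. Origin: centre of its underside.
- offcut_mid (a point): Centre of the offcut, 32.5 mm above its underside.
- stop_arm (a joint): Angle of the stop arm, rad: 0 = square across the guide (mechanical stop), growing as its free end swings away from the end stop (clockwise from above); about 1.57 = along the near rail, limit 1.85. Anything under about 1.3 is in the sled's way. It stays where it is left.
- pivot_axis (a point): Axis of the stop arm (vertical), fixed on the guide at x = -72, y = +56 mm, 36 mm above the bench; axes as the guide's. The arm is a dark steel bar 100 mm long, 16 mm wide, 14 mm thick (36 to 50 mm above the bench) that at angle 0 points along the guide's +x.
- tray: Fixed low open steel tray for offcuts, 130 (x) x 180 (y) x 40 mm high, walls and floor about 4 mm. Origin: centre of its underside.
- tin: Closed round tin 84 mm in diameter, 85 mm high; leave alone. Origin: centre of its underside.
- spare_offcut: Flat dark wooden offcut 50 x 85 x 28 mm lying on the bench outside the guide; leave alone. Origin: centre of its underside.
- spare_blank: Loose flat steel blade blank 170 mm long, 5 mm thick, on the bench; leave alone.
- oil_bottle: Amber oil bottle, 64 mm in diameter, 170 mm tall; leave alone. Origin: centre of its underside.
- brush: Hand brush lying on the bench; leave alone.
- mug: White mug, 80 mm in diameter, 90 mm high; leave alone.
- peg_top (a point): Centre of the top of the upright round peg near the arm's free end, 85 mm above the bench: the peg is 18 mm in diameter and 35 mm tall (50 to 85 mm above the bench), its axis 88 mm from the pivot. The axes turn with the arm (x along the bar, away from the pivot).
Things that resemble listed ones, but are neither listed nor needed, are in the scene too. What is shaped like the sled but pink or red is not meant.

How it is judged:
By the outcome, as a careful person would: the job done as asked, in the order asked, and still so for the second after the job is handed in, with the robot touching nothing.
It also fails if it takes over 72 s, if anything falls off the work surface, if the arm or the gripper's body presses on something with over 40 N, if the wrist force passes 120 N, or if a joint passes its speed limit or range.

### The arm

A 6-joint arm with a two-finger parallel gripper is mounted at the origin on the work surface. World frame = base frame: x ahead of the robot, y to its left, z up, the work surface at z = 0. Lengths are in m, angles in degrees, forces in N, time in s.
With the tool pointing down it reaches from about 0.25 to 0.725 m from the base axis. Payload 9.7 kg.
Tool frame: the origin (TCP) lies midway between the tips of the shut fingers; the grasp point (between the pads) lies 19 mm behind it (bot.hold_point_z is the distance from the TCP to the grasp point, in m); z points along the fingers, y is the line along which they close (so a half turn about z gives the same grasp; the last joint's range is limited). The gripper opens to 85 mm and grips with 20 to 120 N. Pads are 22 mm wide; open, the fingers measure 114 mm over their backs; the gripper's body (76 mm by 85 mm) begins 54 mm behind the grasp point. The pads swing forward as they close: fully open they stand 13 mm farther back than shut.
Start: joints at [-69.672, 4.979, 10.078, 95.1, 0, 90], TCP at [0.191, -0.516, 0.231] pointing down, gripper open.
Joint ranges: [-179.16, 179.16], [-48.56, 103.87], [-65.8, 70.77], [-126.05, 130.52], [-82.76, 87.17], [-180, 180]. Speed limits (degrees/s): [127.2, 127.2, 147.25, 180, 180, 180].

### API

Orientations are given as [roll, pitch, yaw] about the fixed x, y, z axes, in that order (R = Rz(yaw) Ry(pitch) Rx(roll)).
In Python, from workcell import bot gives the robot as it stands.
- The arm moves only by the tool play_rows, never from a script. Its argument "steps" is a list that holds one entry, the list of rows, each a list of 4 numbers: the shift along the tool's x, y, z in m, then the turn about the tool's z in rad. In form: [[[tx, ty, tz, yaw], ...]]. A call has exactly 5 rows; each row shifts and turns the commanded pose from where the row before left it, along the tool's axes as they then stand; what a row does not reach is not made up. A row lasts 1/12 s, in which the tool goes at most 41.7 mm and 7.16 degrees, less where a joint would pass 70% of its speed; a pose out of reach is approached as far as the arm can. A call is refused whole if a number of a shift passes 0.0417 or a number of a turn 0.125, either way. A call with a gripper value outside its range is refused whole. "gripper" is the finger opening in m, from 0 to 0.0854, set as the call begins (left out, the last holds). The fingers move at their own pace and stop on an object; "squeeze" is the grip in N (left out, the last holds). Time passes only in rows, so rows that do not move let the fingers close, or fill a call up. It gives the time, the measured TCP pose, the force, the opening and the grip force at its end, in the units of the state.
- bot.get_obs(): the state, without advancing time (a new reading comes with each control period).
- bot.camera(name): name is "side" or "top" or "wrist"; returns a dict with "img" (400x640x3 uint8, blue, green, red), "vfov" (degrees; the focal length in pixels is half the picture's height over the tangent of half this angle, whatever the lens; pixels are square), "cx", "cy" (the principal point, pixels), "D" ([k1, k2, p1, p2, k3] as OpenCV has them; the pictures are not rectified), "xyz" and "attitude" of the camera in the world. Camera axes: x right, y down, z forward; pixel columns grow to the right and rows downward; lengths in m; the calibration is good to about 2 mm. A picture is of the moment at which its call begins. There is no depth.
- bot.job_done(): hands the job in; it is judged then, once.
The state is a dict: "time": time; "q": joint angles; "qd": joint speeds; "joint_efforts": joint torques, N m; "ee_pos": TCP position; "tcp_rot": TCP orientation; "wrist_force": force on the tool from outside, world axes, zero at the start; "torque": the same for the moment, N m; "opening": finger opening in m; "grasp_force": force on a finger pad.
Only numpy, scipy, OpenCV 4.12 (cv2) and the standard library are available. Lean on these libraries where they do the work, as an engineer would, in place of code of your own. Each camera call takes 0.05 s, during which the arm holds its last target. There are 200 camera calls.

## Working session

There is one attempt and no reset: what is moved stays moved. The work goes in short steps, Python scripts to look and compute and a tool call to move; the robot and the scene stay as the last step left them, time stands still between calls to the robot, and variables do not carry over. Pictures are saved under pics/ and viewed, at most 12 in all, crops included, and the job is handed in when it is done.

Besides the shell and the picture viewer there is one more tool, called after "Request:" as name(argument=value, ...), one argument or row to a line, values as JSON. play_rows: Moves the arm, as the interface text tells. Its arguments: {"type":"object","properties":{"steps":{"type":"array","items":{"type":"array","items":{"type":"array","items":{"type":"number"}}}},"gripper":{"type":"number"},"squeeze":{"type":"number"}},"required":["steps"]}

```bash
ls; mkdir -p pics
cat > h.py <<'E'
import numpy as np, cv2
from scipy.spatial.transform import Rotation as R
from workcell import bot
def cam(n):
    c=bot.camera(n); f=200/np.tan(np.radians(c["vfov"])/2)
    c["K"]=np.array([[f,0,c["cx"]],[0,f,c["cy"]],[0,0,1]]); c["D"]=np.array(c["D"],float)
    c["R"]=R.from_euler("xyz",c["attitude"],degrees=True).as_matrix(); c["xyz"]=np.array(c["xyz"]); return c
def rays(c,p):
    u=cv2.undistortPoints(np.array(p,float).reshape(-1,1,2),c["K"],c["D"]).reshape(-1,2)
    return np.c_[u,np.ones(len(u))]@c["R"].T
def plane(c,p,z):
    d=rays(c,p); return c["xyz"]+d*((z-c["xyz"][2])/d[:,2])[:,None]
def proj(c,P):
    rv=cv2.Rodrigues(c["R"].T)[0]; return cv2.projectPoints(np.array(P,float).reshape(-1,1,3),rv,-c["R"].T@c["xyz"],c["K"],c["D"])[0].reshape(-1,2)
def tri(c1,p1,c2,p2):
    a=rays(c1,[p1])[0];b=rays(c2,[p2])[0];a/=np.linalg.norm(a);b/=np.linalg.norm(b)
    s=np.linalg.lstsq(np.c_[a,-b],c2["xyz"]-c1["xyz"],rcond=None)[0]
    A=c1["xyz"]+s[0]*a;B=c2["xyz"]+s[1]*b; return (A+B)/2,np.linalg.norm(A-B)
E
python3 - <<'E'
from h import *
import pickle
for n in("side","top","wrist"):
    c=cam(n); cv2.imwrite(f"pics/{n}0.png",c["img"]); pickle.dump(c,open(n+"0.pkl","wb"))
    print(n,c["xyz"],c["attitude"],c["vfov"],c["cx"],c["cy"],c["D"])
print(bot.get_obs())
E
```

```text
pics
side [-0.12336976  0.75962363  0.95860186] [-131.25625207    0.51200394 -142.52260826] 54.953130934857306 325.2963510833404 201.8063022981016 [-0.00854887  0.          0.          0.          0.        ]
top [ 0.4143658  -0.0562748   1.40985064] [-177.01738474    0.97115294  -90.12327673] 55.92565794210367 318.8390183496521 205.0965070116288 [-0.03399234  0.          0.          0.          0.        ]
wrist [ 0.25449682 -0.49166094  0.3736741 ] [ 1.64292843e+02  5.27102825e-02 -6.96614863e+01] 58.439844644476075 317.3992306293626 191.27339144108066 [-0.07055938  0.          0.          0.          0.        ]
{'time': 0.15, 'q': array([-6.96705271e+01,  5.00216894e+00,  1.00429278e+01,  9.51008002e+01,
       -1.16677109e-03,  8.99999603e+01]), 'qd': array([ 3.07629305e-02, -1.77750830e-01,  2.37150490e-01,  1.95116630e-05,
        1.29515943e-01, -1.42124960e-02]), 'joint_efforts': array([-1.27244690e-03, -5.20759892e+01,  4.65044940e+01,  1.38720026e-02,
       -4.35042398e-05,  1.83831617e-05]), 'ee_pos': array([ 0.1910056 , -0.51555677,  0.23074467]), 'tcp_rot': array([-1.79939959e+02,  1.16672886e-03,  2.03295138e+01]), 'wrist_force': array([-0.17876747, -0.78587815, -0.6088479 ]), 'torque': array([-0.04352101, -0.00414513,  0.0161456 ]), 'grasp_force': 0.0, 'opening': 0.08543233322542282}
```

View pics/top0.png

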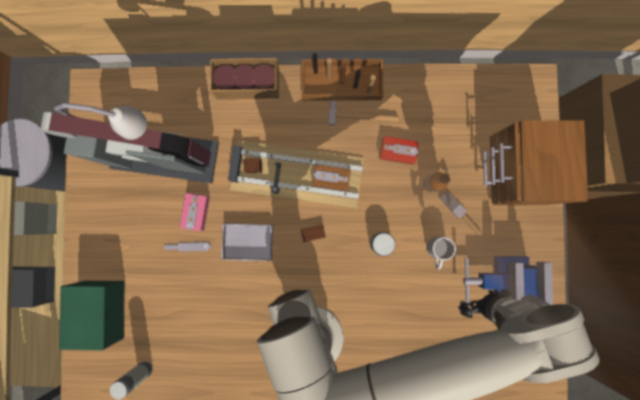

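View pics/side0.png

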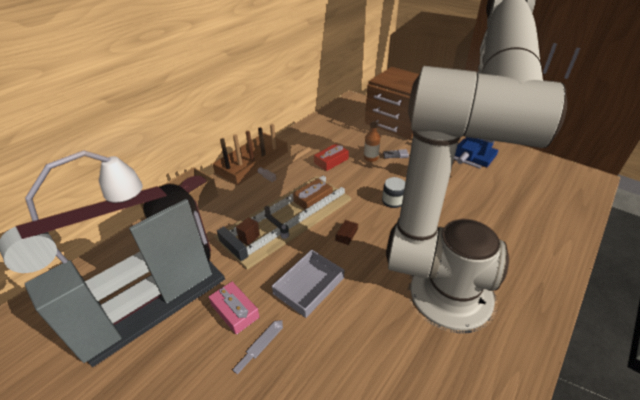

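Top view: the offcut in the channel is at (252,165), sled at (331,177), stop arm from (276,190) to (278,165), tray at (247,241).

Could be taken for the offcut: the spare flat one at (313,233). For the sled: red (400,150) and pink (194,212). I choose the brown ones inside the guide and check them in one close crop.

Run:
```python
import cv2,numpy as np
a=cv2.imread("pics/top0.png")[130:210,220:372]; b=cv2.imread("pics/side0.png")[165:270,210:362]
a=cv2.resize(a,None,fx=5,fy=5,interpolation=cv2.INTER_CUBIC)
cv2.imwrite("pics/c1.png",a)
b=cv2.resize(b,None,fx=5,fy=5,interpolation=cv2.INTER_CUBIC);cv2.imwrite("pics/c2.png",b)
```

```text
(no output)
```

View pics/c1.png

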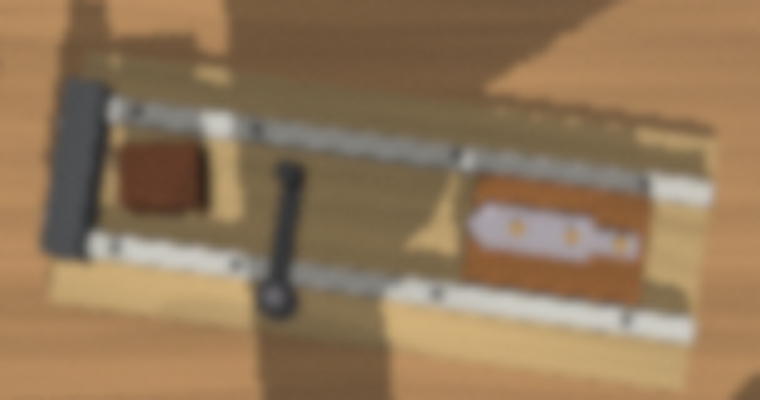

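View pics/c2.png

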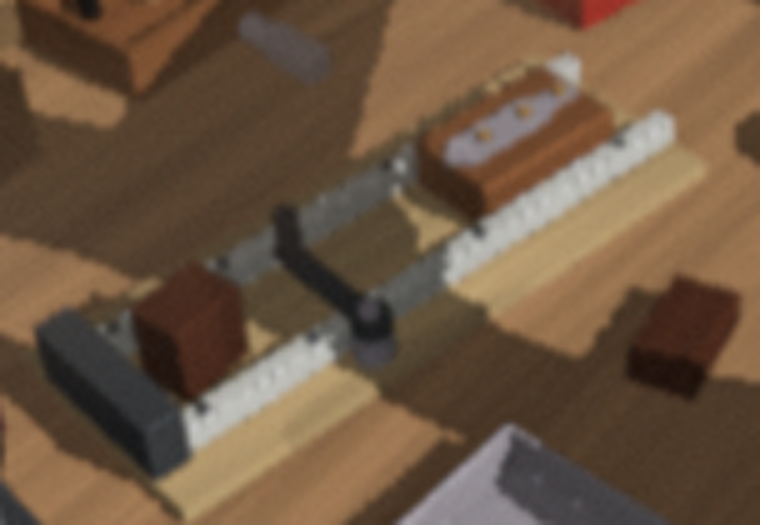

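Crops confirm: dark offcut block standing between arm and end stop (top centre ≈(252,165) top view, (247,225) side view), brown sled at the open end, peg at (278,164) top / (267,207) side, arm nearly square.

```bash
cat > m.py <<'E'
from h import *
import pickle
t=pickle.load(open("top0.pkl","rb"));s=pickle.load(open("side0.pkl","rb"))
T=lambda *p:(np.array(p,float)+.5)/5-.5+[220,130]
S=lambda *p:(np.array(p,float)+.5)/5-.5+[210,165]
np.set_printoptions(precision=4,suppress=True)
for n,a,b in[("offcut top",(162,176),(189,304)),("peg top",(289,168),(285,212)),("pivot top",(276,297),(373,302)),("blade tip",(470,222),(450,152)),("stop far top corner(face)",(110,85),(98,317)) ,("stop near face",(90,256),(188,415))]:
    print(n,*tri(t,T(*a),s,S(*b)))
print("sled top z57",plane(t,[T(478,178),T(655,190),T(640,305),T(462,280)],.057))
print("offcut top z77",plane(t,[T(120,143),T(200,138),T(203,210),T(122,212)],.077))
print("rails inner z34: far",plane(t,[T(115,120),T(640,190)],.034),"near",plane(t,[T(100,233),T(690,318)],.034))
print("stop top",plane(t,[T(110,85),T(90,256)],.062))
tr=[(224,227),(271,226),(271,260),(223,260)]
print("tray rim z40",plane(t,tr,.04))
E
python3 m.py
```

```text
offcut top [0.6309 0.2072 0.0705] 0.002268488498499414
peg top [0.6335 0.1134 0.083 ] 0.0007278697335445744
pivot top [0.5439 0.1256 0.0598] 0.0014225085906689
blade tip [ 0.5962 -0.015   0.0686] 0.0006690110197290001
stop far top corner(face) [0.695  0.2442 0.0513] 0.014145321996319562
stop near face [0.5763 0.264  0.0494] 0.003302787278995813
sled top z57 [[ 0.6295 -0.0206  0.057 ]
 [ 0.6202 -0.1485  0.057 ]
 [ 0.5369 -0.1372  0.057 ]
 [ 0.5554 -0.009   0.057 ]]
offcut top z77 [[0.6531 0.2356 0.077 ]
 [0.6563 0.178  0.077 ]
 [0.6044 0.1755 0.077 ]
 [0.6032 0.2337 0.077 ]]
rails inner z34: far [[ 0.678   0.2489  0.034 ]
 [ 0.6237 -0.1391  0.034 ]] near [[ 0.5938  0.2592  0.034 ]
 [ 0.5293 -0.175   0.034 ]]
stop top [[0.6983 0.2466 0.062 ]
 [0.5735 0.2599 0.062 ]]
tray rim z40 [[0.4067 0.3136 0.04  ]
 [0.4101 0.1412 0.04  ]
 [0.287  0.1407 0.04  ]
 [0.2867 0.3162 0.04  ]]
```

Request:
play_rows(
  steps=[
    [[0, 0, 0, -0.125], [0, 0, 0, -0.125], [0, 0, 0, -0.125], [0, 0, 0, -0.125], [0, 0, 0, -0.125]],
  ],
)

```text
time: 0.57
ee_pos: [0.191, -0.5156, 0.231]
tcp_rot: [-180.0, -0.0, 56.5]
wrist_force: [0.1, 0.2, -0.7]
opening: 0.0854
grasp_force: 0.0
```

Request:
play_rows(
  steps=[
    [[0, 0, 0, -0.125], [0, 0, 0, -0.125], [0, 0, 0, -0.125], [0, 0, 0, -0.125], [0, 0, 0, -0.125]],
  ],
)

```text
time: 0.98
ee_pos: [0.191, -0.5157, 0.231]
tcp_rot: [-180.0, -0.0, 92.3]
wrist_force: [-0.6, 0.6, 1.1]
opening: 0.0851
grasp_force: 0.0
```

Request:
play_rows(
  steps=[
    [[0.028, 0.0185, 0, 0], [0.028, 0.0185, 0, 0], [0.028, 0.0185, 0, 0], [0.028, 0.0185, 0, 0], [0.028, 0.0185, 0, 0]],
  ],
)

```text
time: 1.4
ee_pos: [0.2791, -0.3712, 0.231]
tcp_rot: [-180.0, -0.0, 91.9]
wrist_force: [1.4, -0.1, -0.2]
opening: 0.0852
grasp_force: 0.0
```

Request:
play_rows(
  steps=[
    [[0.028, 0.0185, 0, 0], [0.028, 0.0185, 0, 0], [0.028, 0.0185, 0, 0], [0.028, 0.0185, 0, 0], [0.028, 0.0185, 0, 0]],
  ],
)

```text
time: 1.82
ee_pos: [0.3669, -0.2281, 0.2312]
tcp_rot: [180.0, 0.0, 91.9]
wrist_force: [0.7, -1.4, -0.9]
opening: 0.0851
grasp_force: 0.0
```

Request:
play_rows(
  steps=[
    [[0.028, 0.0185, 0, 0], [0.028, 0.0185, 0, 0], [0.028, 0.0185, 0, 0], [0.028, 0.0185, 0, 0], [0.028, 0.0185, 0, 0]],
  ],
)

```text
time: 2.23
ee_pos: [0.4546, -0.0849, 0.2312]
tcp_rot: [-180.0, 0.0, 92.0]
wrist_force: [-0.1, -0.8, 0.4]
opening: 0.0852
grasp_force: 0.0
```

Request:
play_rows(
  steps=[
    [[0.028, 0.0185, 0, 0], [0.028, 0.0185, 0, 0], [0.028, 0.0185, 0, 0], [0.028, 0.0185, 0, 0], [0.028, 0.0185, 0, 0]],
  ],
)

```text
time: 2.65
ee_pos: [0.5423, 0.0582, 0.231]
tcp_rot: [-180.0, 0.0, 92.0]
wrist_force: [0.2, -0.5, 0.9]
opening: 0.0853
grasp_force: 0.0
```

Request:
play_rows(
  steps=[
    [[0.028, 0.0185, 0, 0], [0.028, 0.0185, 0, 0], [0.028, 0.0185, 0, 0], [0.01, 0.01, 0, 0], [0, 0, 0, 0]],
  ],
)

```text
time: 3.07
ee_pos: [0.6051, 0.1552, 0.2294]
tcp_rot: [-179.9, 0.0, 92.1]
wrist_force: [0.1, 0.7, 0.3]
opening: 0.0855
grasp_force: 0.0
```

Run:
```python
from h import *
import pickle
c=cam("wrist"); cv2.imwrite("pics/w1.png",c["img"]); pickle.dump(c,open("w1.pkl","wb")); o=bot.get_obs(); print(o["ee_pos"],o["tcp_rot"],o["q"],c["xyz"],c["attitude"])
```

```text
[0.60430963 0.15382088 0.22984083] [-1.79880093e+02  2.75316986e-02  9.20538313e+01] [ 1.42814847e+01  1.56200079e+01  2.21151842e+01  9.66181939e+01
 -1.51125214e-03  1.02227684e+02] [0.60208292 0.22396705 0.37244374] [1.64290115e+02 1.23157257e-01 2.11137536e+00]
```

View pics/w1.png

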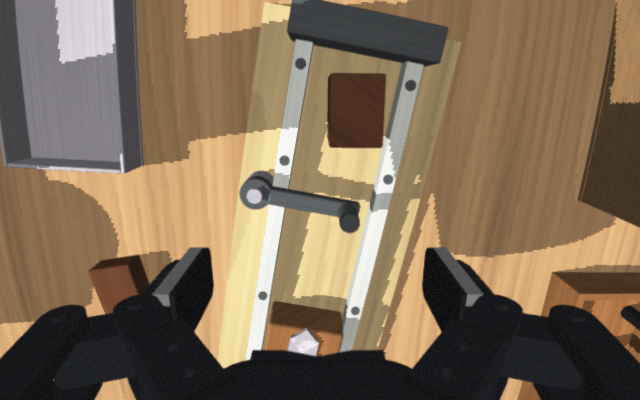

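Wrist view: offcut top about (330..385, 73..147), end stop face edge from (290,37) to (443,63), pivot (256,193), peg top about (350,220), and the tray's lower right corner at (133,170). All clear, fingers wide apart.

```bash
cat > m2.py <<'E'
from h import *
import pickle
t=pickle.load(open("top0.pkl","rb"));s=pickle.load(open("side0.pkl","rb"));w=pickle.load(open("w1.pkl","rb"))
T=lambda *p:(np.array(p,float)+.5)/5-.5+[220,130]
S=lambda *p:(np.array(p,float)+.5)/5-.5+[210,165]
np.set_printoptions(precision=4,suppress=True)
# offcut mask
im=w["img"]; hsv=cv2.cvtColor(im,cv2.COLOR_BGR2HSV)
roi=np.zeros(im.shape[:2],np.uint8); roi[60:165,310:405]=1
m=((hsv[...,2]<90)&(hsv[...,1]>110)&(roi>0)).astype(np.uint8)
cs=max(cv2.findContours(cv2.morphologyEx(m,cv2.MORPH_OPEN,np.ones((5,5))),0,2)[0],key=cv2.contourArea)
r=cv2.minAreaRect(cs); print("rect",r); bx=cv2.boxPoints(r)
P=plane(w,bx,.077); print("offcut top corners",P, P.mean(0), "edges",np.linalg.norm(np.diff(P,axis=0),axis=1))
for n,a,b,sd in[("offcut s",r[0],S(189,304),s),("offcut t",r[0],T(162,176),t),("peg s",(350,219),S(285,212),s),("pivot s",(256,194),S(373,302),s)]: print(n,*tri(w,a,sd,b))
print("peg z85",plane(w,[(350,219)],.085))
L=plane(w,[(310,43),(250,350)],.034);Rr=plane(w,[(404,64),(347,345)],.034)
for q in(L,Rr): d=q[0]-q[1]; print(q,np.degrees(np.arctan2(d[1],d[0]))-90)
print("stop edge",plane(w,[(290,37),(443,63)],.062))
print("tray corner rim",plane(w,[(140,168)],.04))
E
python3 m2.py
```

```text
rect ((356.0, 109.5), (73.0, 56.0), 90.0)
offcut top corners [[0.6093 0.2383 0.077 ]
 [0.6537 0.2402 0.077 ]
 [0.6584 0.182  0.077 ]
 [0.6119 0.1802 0.077 ]] [0.6333 0.2102 0.077 ] edges [0.0444 0.0583 0.0466]
offcut s [0.6328 0.2092 0.0709] 0.0033784451283498745
offcut t [0.6346 0.21   0.0509] 0.0027826541039676325
peg s [0.6323 0.1176 0.0854] 0.0043612757879317775
pivot s [0.5469 0.1276 0.0573] 0.006302753335838934
peg z85 [[0.6332 0.1196 0.085 ]]
[[ 0.5932  0.2656  0.034 ]
 [ 0.5346 -0.063   0.034 ]] -10.112285131960277
[[ 0.6787  0.2512  0.034 ]
 [ 0.6452 -0.0513  0.034 ]] -6.331634886150667
stop edge [[0.5775 0.2663 0.062 ]
 [0.705  0.2515 0.062 ]]
tray corner rim [[0.4325 0.1474 0.04  ]]
```

Request:
play_rows(
  steps=[
    [[0.018, 0.01, 0, 0], [0.018, 0.01, 0.01, 0], [0.0185, 0.01, 0.02, 0], [0, 0, 0.03, 0], [0, 0, 0.03, 0]],
  ],
)

```text
time: 3.53
ee_pos: [0.6324, 0.2081, 0.1408]
tcp_rot: [179.9, -0.0, 92.0]
wrist_force: [-0.2, 0.2, 0.1]
opening: 0.0854
grasp_force: 0.0
```

Request:
play_rows(
  steps=[
    [[0, 0, 0.03, 0], [0, 0, 0.03, 0], [0, 0, 0.025, 0], [0, 0, 0.015, 0], [0, 0, 0, 0]],
  ],
)

```text
time: 3.95
ee_pos: [0.6297, 0.2063, 0.0373]
tcp_rot: [-179.7, 0.1, 91.9]
wrist_force: [-0.3, 0.1, -0.8]
opening: 0.0855
grasp_force: 0.0
```

Request:
play_rows(
  steps=[
    [[0, 0, 0, 0], [0, 0, 0, 0], [0, 0, 0, 0], [0, 0, 0, 0], [0, 0, 0, 0]],
  ],
  gripper=0.03,
  squeeze=40,
)

```text
time: 4.37
ee_pos: [0.6332, 0.2083, 0.0435]
tcp_rot: [179.8, -0.0, 91.9]
wrist_force: [-0.0, -0.8, 6.8]
opening: 0.0443
grasp_force: 41.8
```

Request:
play_rows(
  steps=[
    [[0, 0, 0, 0], [0, 0, 0, 0], [0, 0, 0, 0], [0, 0, 0, 0], [0, 0, 0, 0]],
  ],
)

```text
time: 4.78
ee_pos: [0.6332, 0.2083, 0.0435]
tcp_rot: [179.8, -0.0, 91.9]
wrist_force: [0.2, -2.4, 6.7]
opening: 0.0442
grasp_force: 41.8
```

Offcut gripped (opening 44 mm). Lifting and carrying over, while refining the tray position by mask.

Request:
play_rows(
  steps=[
    [[0, 0, -0.015, 0], [0, 0, -0.03, 0], [0, 0, -0.03, 0], [0, 0, -0.03, 0], [0, -0.01, -0.01, 0]],
  ],
)

```text
time: 5.2
ee_pos: [0.6242, 0.2082, 0.1616]
tcp_rot: [179.6, -0.1, 91.9]
wrist_force: [1.4, 0.5, -0.9]
opening: 0.0444
grasp_force: 41.3
```

Request:
play_rows(
  steps=[
    [[0.003, -0.025, 0, 0], [0.003, -0.025, 0, 0], [0.003, -0.025, 0, 0], [0.003, -0.025, 0, 0], [0.003, -0.025, 0, 0]],
  ],
)

```text
time: 5.62
ee_pos: [0.4952, 0.2184, 0.156]
tcp_rot: [-180.0, -0.0, 91.9]
wrist_force: [-0.3, 0.3, -0.3]
opening: 0.0447
grasp_force: 41.4
```

Request:
play_rows(
  steps=[
    [[0, -0.025, 0, 0], [0, -0.025, 0, 0], [0, -0.015, 0, 0], [0, 0, 0, 0], [0, 0, 0, 0]],
  ],
)

```text
time: 6.03
ee_pos: [0.4313, 0.2165, 0.1567]
tcp_rot: [179.9, -0.0, 92.0]
wrist_force: [0.3, 0.3, -1.1]
opening: 0.0447
grasp_force: 41.5
```

Run:
```python
from h import *
import pickle
np.set_printoptions(precision=4,suppress=True)
c=cam("wrist"); cv2.imwrite("pics/w2.png",c["img"]); pickle.dump(c,open("w2.pkl","wb")); o=bot.get_obs(); print(o["ee_pos"],o["tcp_rot"],o["opening"])
t=pickle.load(open("top0.pkl","rb")); hsv=cv2.cvtColor(t["img"],cv2.COLOR_BGR2HSV)
roi=np.zeros(hsv.shape[:2],bool); roi[215:270,215:280]=1
m=((hsv[...,1]<60)&roi).astype(np.uint8)
cs=max(cv2.findContours(m,0,2)[0],key=cv2.contourArea); r=cv2.minAreaRect(cs); print(r,plane(t,cv2.boxPoints(r),.04),plane(t,[r[0]],.04))
```

```text
[0.4319 0.2165 0.1565] [179.9418  -0.0223  91.9703] 0.04473067402235848
((246.56434631347656, 241.69874572753906), (50.289363861083984, 36.76227569580078), 2.0454084873199463) [[0.2897 0.3243 0.04  ]
 [0.4234 0.3208 0.04  ]
 [0.4166 0.1363 0.04  ]
 [0.2835 0.1406 0.04  ]] [[0.3532 0.2302 0.04  ]]
```

View pics/w2.png

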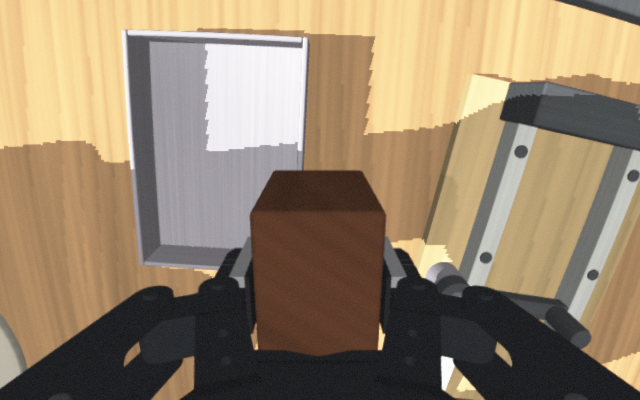

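Wrist view: offcut held between the pads (320,260); tray rim corners (124,31), (307,39), (142,266). Cross-check of the rim height and centre:

Run:
```python
from h import *
import pickle
np.set_printoptions(precision=4,suppress=True)
w=pickle.load(open("w2.pkl","rb"));t=pickle.load(open("top0.pkl","rb"))
print(plane(w,[(124,31),(307,39),(142,266)],.04))
hs=[(222.0,223.5),(271.4,223.8)]
P=np.array([[.2897,.3243,.04],[.4234,.3208,.04],[.2835,.1406,.04]]);q=proj(t,P)
for a,b in zip([(124,31),(307,39),(142,266)],q): print(*tri(w,a,t,b))
```

```text
[[0.2928 0.3229 0.04  ]
 [0.4199 0.3198 0.04  ]
 [0.2894 0.1437 0.04  ]]
[0.2895 0.3247 0.0346] 0.002188728855104583
[0.4218 0.3176 0.0531] 0.0031007808509100005
[0.2842 0.1407 0.0331] 0.0032600601567117377
```

Request:
play_rows(
  steps=[
    [[0.006, -0.025, 0, 0], [0.006, -0.026, 0, 0], [0.006, -0.0255, 0, 0], [0, 0, 0.02, 0], [0, 0, 0.025, 0]],
  ],
)

```text
time: 6.5
ee_pos: [0.3556, 0.2328, 0.1126]
tcp_rot: [179.8, -0.1, 92.0]
wrist_force: [0.2, -0.4, -1.2]
opening: 0.0445
grasp_force: 41.8
```

Request:
play_rows(
  steps=[
    [[0, 0, 0.025, 0], [0, 0, 0.025, 0], [0, 0, 0.015, 0], [0, 0, 0.008, 0], [0, 0, 0, 0]],
  ],
)

```text
time: 6.92
ee_pos: [0.3546, 0.2314, 0.037]
tcp_rot: [-179.9, 0.1, 91.9]
wrist_force: [-0.1, 0.2, -0.7]
opening: 0.0441
grasp_force: 41.9
```

Request:
play_rows(
  steps=[
    [[0, 0, 0, 0], [0, 0, 0, 0], [0, 0, 0, 0], [0, 0, 0, 0], [0, 0, 0, 0]],
  ],
)

```text
time: 7.33
ee_pos: [0.3551, 0.232, 0.0388]
tcp_rot: [180.0, -0.0, 91.9]
wrist_force: [-0.1, -0.1, -0.2]
opening: 0.0443
grasp_force: 41.9
```

Request:
play_rows(
  steps=[
    [[0, 0, 0.002, 0], [0, 0, 0, 0], [0, 0, 0, 0], [0, 0, 0, 0], [0, 0, 0, 0]],
  ],
  gripper=0.06,
)

```text
time: 7.75
ee_pos: [0.3548, 0.2318, 0.0363]
tcp_rot: [180.0, -0.0, 91.9]
wrist_force: [-0.3, 0.2, -0.3]
opening: 0.06
grasp_force: 0.0
```

Request:
play_rows(
  steps=[
    [[0, 0, -0.02, 0], [0, 0, -0.03, 0], [0, 0, -0.03, 0], [0, 0, -0.03, 0], [0, 0, -0.02, 0]],
  ],
)

```text
time: 8.17
ee_pos: [0.3552, 0.232, 0.1692]
tcp_rot: [179.9, -0.1, 91.9]
wrist_force: [0.5, 0.6, 0.1]
opening: 0.0602
grasp_force: 0.0
```

Request:
play_rows(
  steps=[
    [[-0.0125, 0.027, 0, -0.125], [0, 0, 0, -0.125], [0, 0, 0, -0.125], [0, 0, 0, -0.125], [0, 0, 0, -0.125]],
  ],
)

```text
time: 8.58
ee_pos: [0.3823, 0.2201, 0.1663]
tcp_rot: [-180.0, -0.0, 128.1]
wrist_force: [-0.6, -0.5, -0.7]
opening: 0.06
grasp_force: 0.0
```

Request:
play_rows(
  steps=[
    [[0, 0, 0, -0.125], [0, 0, 0, -0.125], [0, 0, 0, -0.125], [0, 0, 0, -0.125], [0, 0, 0, -0.125]],
  ],
)

```text
time: 9.0
ee_pos: [0.3822, 0.2202, 0.1663]
tcp_rot: [180.0, -0.0, 163.9]
wrist_force: [0.0, -0.1, -0.1]
opening: 0.06
grasp_force: 0.0
```

Request:
play_rows(
  steps=[
    [[0, 0, 0, -0.125], [0, 0, 0, -0.03], [0, 0, 0, 0], [0, 0, 0, 0], [0, 0, 0, 0]],
  ],
)

```text
time: 9.42
ee_pos: [0.3822, 0.2202, 0.1663]
tcp_rot: [180.0, 0.0, 172.4]
wrist_force: [0.9, 0.1, -0.3]
opening: 0.0602
grasp_force: 0.0
```

Run:
```python
from h import *
t=cam("top"); cv2.imwrite("pics/t2.png",cv2.resize(t["img"][140:280,200:400],None,fx=4,fy=4,interpolation=cv2.INTER_CUBIC))
```

```text
(no output)
```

View pics/t2.png

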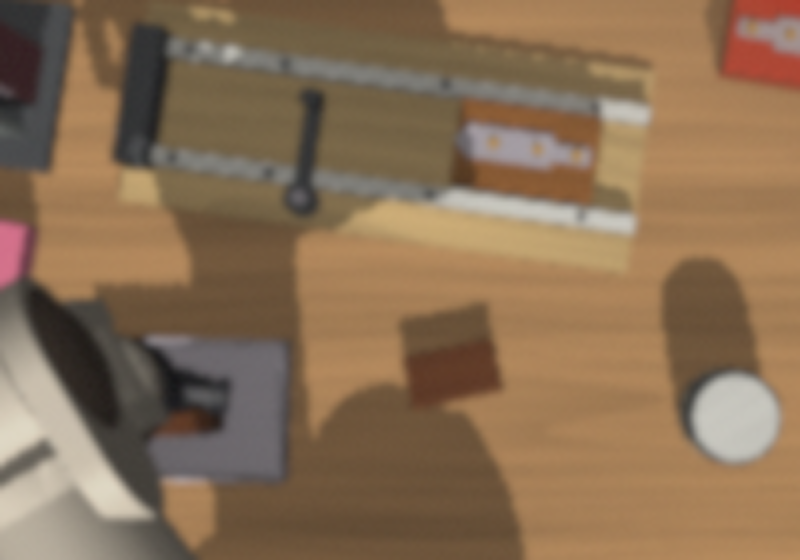

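Top crop: offcut lies in the tray (190,415), channel empty of it, arm still square (pivot (302,197), peg (312,97)), sled unmoved. Getting the guide yaw from the rail bolts:

Run:
```python
from h import *
import pickle
np.set_printoptions(precision=4,suppress=True)
t=pickle.load(open("top0.pkl","rb")); T=lambda p:(np.array(p,float)+.5)/4-.5+[200,140]
N=plane(t,T([(163,155),(268,173),(430,193),(583,214)]),.034);F=plane(t,T([(288,64),(446,83),(598,104)]),.034)
for q in(N,F):
    k=np.polyfit(q[:,1],q[:,0],1); print(k,"yaw",-np.degrees(np.arctan(k[0])))
print("mid line x at y=.06",(np.polyval(np.polyfit(N[:,1],N[:,0],1),.06)+np.polyval(np.polyfit(F[:,1],F[:,0],1),.06))/2)
print("peg",plane(t,T([(312,97)]),.085),"pivot",plane(t,T([(302,197)]),.06))
print("sled top",plane(t,T([(460,101),(600,108),(592,204)]),.057), "stop",plane(t,T([(170,28),(158,165)]),.062))
```

```text
[0.1423 0.5479] yaw -8.100364463740982
[0.1352 0.651 ] yaw -7.702391986387786
mid line x at y=.06 0.6077828596391777
peg [[0.6305 0.1121 0.085 ]] pivot [[0.5438 0.124  0.06  ]]
sled top [[ 0.6307 -0.0186  0.057 ]
 [ 0.6237 -0.145   0.057 ]
 [ 0.5368 -0.1372  0.057 ]] stop [[0.6982 0.2447 0.062 ]
 [0.5732 0.2544 0.062 ]]
```

Request:
play_rows(
  steps=[
    [[-0.026, -0.007, 0, 0], [-0.026, -0.007, 0, 0], [-0.026, -0.007, 0, 0], [-0.026, -0.007, 0, 0], [-0.026, -0.007, 0, 0]],
  ],
)

```text
time: 9.88
ee_pos: [0.5076, 0.1677, 0.1663]
tcp_rot: [180.0, 0.0, 172.4]
wrist_force: [-0.3, 1.0, 0.0]
opening: 0.0604
grasp_force: 0.0
```

Request:
play_rows(
  steps=[
    [[-0.026, -0.007, 0, 0], [-0.026, -0.007, 0, 0], [-0.026, -0.007, 0, 0], [-0.026, -0.007, 0, 0], [-0.027, -0.008, 0, 0]],
  ],
)

```text
time: 10.3
ee_pos: [0.6327, 0.1149, 0.1661]
tcp_rot: [180.0, -0.0, 172.4]
wrist_force: [-0.4, -0.1, 0.8]
opening: 0.06
grasp_force: 0.0
```

Request:
play_rows(
  steps=[
    [[0, 0, 0.01, 0], [0, 0, 0.025, 0], [0, 0, 0.03, 0], [0, 0, 0, 0], [0, 0, 0, 0]],
  ],
)

```text
time: 10.72
ee_pos: [0.6302, 0.1154, 0.0999]
tcp_rot: [-179.9, -0.2, 172.4]
wrist_force: [-0.1, -1.1, 0.4]
opening: 0.06
grasp_force: 0.0
```

Run:
```python
from h import *
c=cam("wrist"); cv2.imwrite("pics/w3.png",c["img"]); o=bot.get_obs(); print(o["ee_pos"],o["tcp_rot"],proj(c,[[.632,.1134,.085],[.545,.1255,.055]]))
```

```text
[0.63125912 0.1156049  0.10201915] [-1.79992816e+02 -2.24005696e-02  1.72434132e+02] [[313.59448654 245.53834115]
 [314.91895887  57.93946353]]
```

View pics/w3.png

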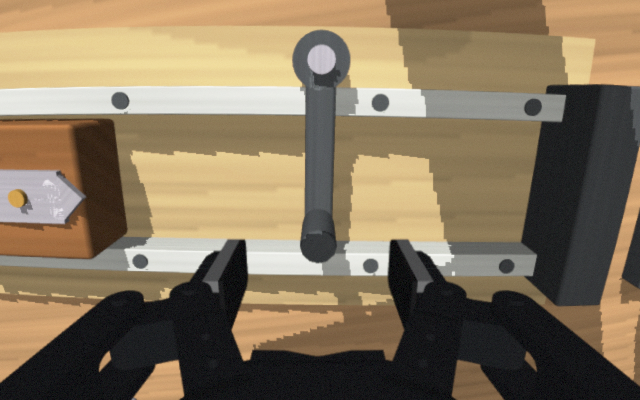

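Wrist view: peg top (318,247) sits midway between the fingers, pivot at (321,60); both within 4 mm of prediction. Lowering, gripping and swinging the arm in a circle.

Request:
play_rows(
  steps=[
    [[-0.001, 0.001, 0.015, 0], [0, 0, 0.02, 0], [0, 0, 0.01, 0], [0, 0, 0, 0], [0, 0, 0, 0]],
  ],
)

```text
time: 11.18
ee_pos: [0.6329, 0.1165, 0.0575]
tcp_rot: [180.0, 0.0, 172.5]
wrist_force: [0.4, 0.9, 0.6]
opening: 0.0595
grasp_force: 0.0
```

Request:
play_rows(
  steps=[
    [[0, 0, 0, 0], [0, 0, 0, 0], [0, 0, 0, 0], [0, 0, 0, 0], [0, 0, 0, 0]],
  ],
  gripper=0.005,
  squeeze=30,
)

```text
time: 11.6
ee_pos: [0.6331, 0.1156, 0.0574]
tcp_rot: [-179.9, 0.1, 172.4]
wrist_force: [-2.0, -4.9, 6.0]
opening: 0.0169
grasp_force: 29.2
```

Request:
play_rows(
  steps=[
    [[0, 0, 0, 0], [0, 0, 0, 0], [0, 0, 0, 0], [0, 0, 0, 0], [0, 0, 0, 0]],
  ],
)

```text
time: 12.02
ee_pos: [0.6331, 0.1156, 0.0575]
tcp_rot: [-179.9, 0.1, 172.4]
wrist_force: [-1.8, -5.0, 3.7]
opening: 0.0169
grasp_force: 29.2
```

Request:
play_rows(
  steps=[
    [[0.0004, -0.0088, 0, 0.1], [0.0004, -0.0088, 0, 0.1], [0.0004, -0.0088, 0, 0.1], [0.0004, -0.0088, 0, 0.1], [0.0004, -0.0088, 0, 0.1]],
  ],
)

```text
time: 12.43
ee_pos: [0.6166, 0.076, 0.0574]
tcp_rot: [179.9, -0.0, 143.5]
wrist_force: [-4.0, 2.8, 5.5]
opening: 0.0171
grasp_force: 29.5
```

Request:
play_rows(
  steps=[
    [[0.0004, -0.0088, 0, 0.1], [0.0004, -0.0088, 0, 0.1], [0.0004, -0.0088, 0, 0.1], [0.0004, -0.0088, 0, 0.1], [0.0004, -0.0088, 0, 0.1]],
  ],
)

```text
time: 12.85
ee_pos: [0.5829, 0.0489, 0.0574]
tcp_rot: [179.9, -0.1, 114.9]
wrist_force: [-3.1, 7.0, 5.5]
opening: 0.0168
grasp_force: 29.5
```

Request:
play_rows(
  steps=[
    [[0.0004, -0.0088, 0, 0.1], [0.0004, -0.0088, 0, 0.1], [0.0004, -0.0088, 0, 0.1], [0.0004, -0.0088, 0, 0.1], [0.0004, -0.0088, 0, 0.1]],
  ],
)

```text
time: 13.27
ee_pos: [0.5405, 0.0413, 0.0574]
tcp_rot: [179.9, -0.2, 86.3]
wrist_force: [0.7, 12.3, 3.6]
opening: 0.017
grasp_force: 29.3
```

Request:
play_rows(
  steps=[
    [[0.0004, -0.0088, 0, 0.1], [0.0002, -0.004, 0, 0.05], [0, 0, 0, 0], [0, 0, 0, 0], [0, 0, 0, 0]],
  ],
)

```text
time: 13.68
ee_pos: [0.5282, 0.0431, 0.0574]
tcp_rot: [179.9, -0.2, 78.0]
wrist_force: [0.1, 9.1, 3.4]
opening: 0.0169
grasp_force: 29.5
```

Request:
play_rows(
  steps=[
    [[0, 0, 0, 0], [0, 0, 0, 0], [0, 0, 0, 0], [0, 0, 0, 0], [0, 0, 0, 0]],
  ],
  gripper=0.04,
)

```text
time: 14.1
ee_pos: [0.5276, 0.0411, 0.0562]
tcp_rot: [-180.0, 0.0, 77.9]
wrist_force: [-0.3, -0.2, -0.4]
opening: 0.0397
grasp_force: 0.0
```

Run:
```python
from workcell import bot
o=bot.get_obs(); print(o["ee_pos"],o["tcp_rot"],o["q"],o["wrist_force"])
```

```text
[0.52758056 0.04114871 0.05618463] [-1.79989684e+02  1.06561342e-02  7.78958314e+01] [ 4.46367890e+00  2.43311658e+00 -1.19872924e+01  7.55925171e+01
 -7.27216885e-03  1.06567849e+02] [-0.25099984 -0.24942437 -0.36317502]
```

Request:
play_rows(
  steps=[
    [[0, 0, -0.015, 0], [0, 0, -0.03, 0], [0, 0, -0.035, 0], [0, 0, -0.035, -0.073], [0, 0, 0, 0]],
  ],
)

```text
time: 14.52
ee_pos: [0.5298, 0.0413, 0.1784]
tcp_rot: [179.5, -0.1, 82.3]
wrist_force: [0.3, -0.3, 0.9]
opening: 0.0399
grasp_force: 0.0
```

Request:
play_rows(
  steps=[
    [[-0.027, 0.0095, 0, 0], [-0.027, 0.0095, 0, 0], [-0.027, 0.0095, 0, 0], [-0.027, 0.0095, 0, 0], [-0.027, 0.0095, 0, 0]],
  ],
  gripper=0.025,
)

```text
time: 14.93
ee_pos: [0.5562, -0.1004, 0.1713]
tcp_rot: [180.0, 0.0, 82.1]
wrist_force: [1.1, 0.8, 1.3]
opening: 0.0248
grasp_force: 0.0
```

Request:
play_rows(
  steps=[
    [[-0.027, 0.0095, 0, 0], [-0.027, 0.0095, 0, 0], [-0.028, 0.0115, 0, 0], [0, 0, 0, 0], [0, 0, 0, 0]],
  ],
)

```text
time: 15.35
ee_pos: [0.5749, -0.1858, 0.1706]
tcp_rot: [-179.9, -0.0, 82.0]
wrist_force: [0.4, 0.6, -0.3]
opening: 0.0247
grasp_force: 0.0
```

Run:
```python
from h import *
np.set_printoptions(precision=4,suppress=True)
c=cam("wrist"); cv2.imwrite("pics/w4.png",c["img"]); import pickle; pickle.dump(c,open("w4.pkl","wb")); o=bot.get_obs(); print(o["ee_pos"],o["tcp_rot"])
y=np.array([.1374,.9905,0]);x=np.array([.9905,-.1374,0]);g=np.array([.609,.0635,0]);P=lambda a,b,z:g+a*x+b*y+[0,0,z]
print(proj(c,[P(-.043,-.25,.034),P(.043,-.25,.034),P(-.043,-.1,.034),P(.043,-.1,.034),P(-.072,-.032,.085)]))
```

```text
[ 0.5748 -0.1848  0.1708] [-179.9514   -0.0165   82.0173]
[[ 264.5937  177.4415]
 [ 371.445   177.2134]
 [ 257.1393  -27.2844]
 [ 378.0142  -27.646 ]
 [ 188.7945 -178.1254]]
```

View pics/w4.png

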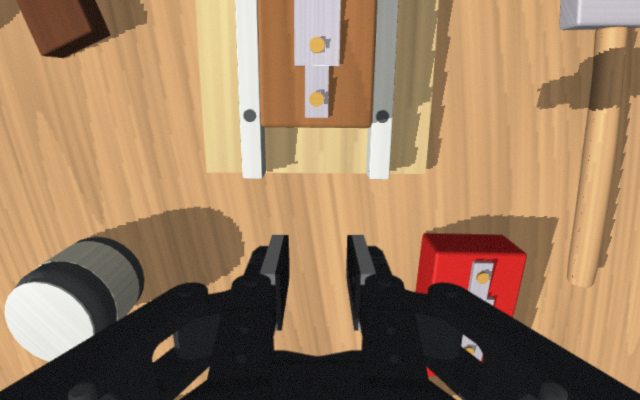

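Wrist view: rail ends at (253,178)/(378,179) within 2 px of prediction, sled's rear edge at row 127, and the red decoy (470,280) and tin (60,300) clear of the fingers. Lowering behind the sled.

Request:
play_rows(
  steps=[
    [[0.005, 0, 0.02, 0], [0.005, -0.001, 0.03, 0], [0.005, 0, 0.035, 0], [0, 0, 0.035, 0], [0, 0, 0.022, 0]],
  ],
)

```text
time: 15.82
ee_pos: [0.5746, -0.1674, 0.0259]
tcp_rot: [-179.8, -0.0, 82.2]
wrist_force: [-1.0, -0.3, -1.0]
opening: 0.0253
grasp_force: 0.0
```

Request:
play_rows(
  steps=[
    [[0, 0, 0, 0], [0.006, 0, 0, 0], [0.006, 0, 0, 0], [0.006, 0, 0, 0], [0.006, 0, 0, 0]],
  ],
)

```text
time: 16.23
ee_pos: [0.5808, -0.1457, 0.0318]
tcp_rot: [179.8, 0.1, 82.1]
wrist_force: [-0.1, -7.1, 4.9]
opening: 0.0249
grasp_force: 3.3
```

Request:
play_rows(
  steps=[
    [[0.008, 0, 0, 0], [0.008, 0, 0, 0], [0.01, 0, 0, 0], [0.01, 0, 0, 0], [0.01, 0, 0, 0]],
  ],
)

```text
time: 16.65
ee_pos: [0.587, -0.1003, 0.0318]
tcp_rot: [179.8, 0.1, 82.1]
wrist_force: [-0.5, -6.2, 4.9]
opening: 0.0246
grasp_force: 3.2
```

Request:
play_rows(
  steps=[
    [[0.013, 0, 0, 0], [0.013, 0, 0, 0], [0.013, 0, 0, 0], [0.013, 0, 0, 0], [0.013, 0, 0, 0]],
  ],
)

```text
time: 17.07
ee_pos: [0.5959, -0.0356, 0.0318]
tcp_rot: [179.8, 0.1, 82.1]
wrist_force: [-1.6, -6.6, 5.3]
opening: 0.0247
grasp_force: 3.3
```

Request:
play_rows(
  steps=[
    [[0.013, 0, 0, 0], [0.013, 0, 0, 0], [0.013, 0, 0, 0], [0.013, 0, 0, 0], [0.013, 0, 0, 0]],
  ],
)

```text
time: 17.48
ee_pos: [0.6048, 0.029, 0.0318]
tcp_rot: [179.8, 0.1, 82.1]
wrist_force: [-1.1, -7.4, 6.7]
opening: 0.0248
grasp_force: 3.4
```

Request:
play_rows(
  steps=[
    [[0.012, 0, 0, 0], [0.011, 0, 0, 0], [0.01, 0, 0, 0], [0.01, 0, 0, 0], [0.01, 0, 0, 0]],
  ],
)

```text
time: 17.9
ee_pos: [0.612, 0.0814, 0.0317]
tcp_rot: [179.8, 0.1, 82.1]
wrist_force: [-0.3, -6.2, 4.8]
opening: 0.0249
grasp_force: 3.4
```

Request:
play_rows(
  steps=[
    [[0.008, 0, 0, 0], [0.007, 0, 0, 0], [0.006, 0, 0, 0], [0.005, 0, 0, 0], [0.004, 0, 0, 0]],
  ],
)

```text
time: 18.32
ee_pos: [0.6162, 0.1111, 0.0317]
tcp_rot: [179.8, 0.0, 82.1]
wrist_force: [-0.4, -6.7, 3.7]
opening: 0.0256
grasp_force: 3.5
```

Request:
play_rows(
  steps=[
    [[0.002, 0, 0, 0], [0.002, 0, 0, 0], [0.002, 0, 0, 0], [0.001, 0, 0, 0], [0, 0, 0, 0]],
  ],
)

```text
time: 18.73
ee_pos: [0.6171, 0.1178, 0.0317]
tcp_rot: [179.8, 0.0, 82.1]
wrist_force: [0.9, -4.5, 4.3]
opening: 0.0253
grasp_force: 2.7
```

Request:
play_rows(
  steps=[
    [[0.001, 0, 0, 0], [0.001, 0, 0, 0], [0.001, 0, 0, 0], [0.001, 0, 0, 0], [0, 0, 0, 0]],
  ],
)

```text
time: 19.15
ee_pos: [0.6175, 0.1207, 0.0317]
tcp_rot: [179.8, 0.1, 82.0]
wrist_force: [-0.3, -10.4, 5.7]
opening: 0.0252
grasp_force: 5.5
```

Request:
play_rows(
  steps=[
    [[0.001, 0, 0, 0], [0.001, 0, 0, 0], [0.0005, 0, 0, 0], [0, 0, 0, 0], [0, 0, 0, 0]],
  ],
)

```text
time: 19.57
ee_pos: [0.6175, 0.1208, 0.0317]
tcp_rot: [179.8, 0.4, 81.9]
wrist_force: [-4.3, -22.8, 8.2]
opening: 0.0252
grasp_force: 11.5
```

Force rose from 6 to 23 N with no further travel at the expected y: sled is home. Backing off, rising, and checking.

Request:
play_rows(
  steps=[
    [[-0.006, 0, 0, 0], [-0.01, 0, 0, 0], [-0.008, 0, 0, 0], [0, 0, -0.03, 0], [0, 0, -0.03, 0]],
  ],
)

```text
time: 19.98
ee_pos: [0.6121, 0.0999, 0.0885]
tcp_rot: [-179.8, 0.0, 82.1]
wrist_force: [0.6, 0.3, 0.1]
opening: 0.0252
grasp_force: 0.0
```

Request:
play_rows(
  steps=[
    [[0, 0, -0.04, 0], [0, 0, -0.035, 0], [-0.023, -0.026, 0, 0], [-0.023, -0.026, 0, 0.07], [0, 0, 0, 0]],
  ],
)

```text
time: 20.4
ee_pos: [0.5521, 0.0601, 0.1652]
tcp_rot: [-179.9, 0.0, 77.8]
wrist_force: [-0.8, 0.0, -1.1]
opening: 0.0251
grasp_force: 0.0
```

Run:
```python
from h import *
np.set_printoptions(precision=4,suppress=True)
c=cam("wrist"); cv2.imwrite("pics/w5.png",c["img"]); import pickle; pickle.dump(c,open("w5.pkl","wb")); o=bot.get_obs(); print(o["ee_pos"],o["tcp_rot"],proj(c,[[.528,.042,.085]]))
```

```text
[0.554  0.0611 0.1652] [179.9745  -0.0241  77.9722] [[289.4451 232.0838]]
```

View pics/w5.png

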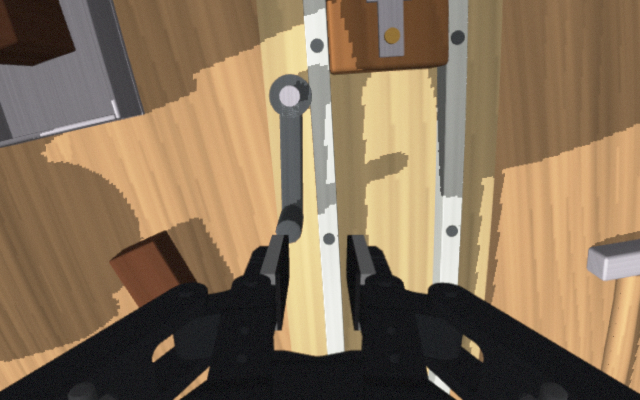

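Wrist view: arm parallel to the rail with its peg at (289,229), as predicted; sled's rear edge at row 72 with the channel free behind it. Gripping the peg and swinging back.

Request:
play_rows(
  steps=[
    [[-0.012, -0.0105, 0, 0], [-0.011, -0.011, 0.005, 0], [0, 0, 0.03, 0], [0, 0, 0.03, 0], [0, 0, 0, 0]],
  ],
  gripper=0.05,
)

```text
time: 20.87
ee_pos: [0.5278, 0.0441, 0.0942]
tcp_rot: [-179.6, 0.1, 78.1]
wrist_force: [-1.7, -0.4, -0.9]
opening: 0.0503
grasp_force: 0.0
```

Request:
play_rows(
  steps=[
    [[0, 0, 0.02, 0], [0, 0, 0.009, 0], [0, 0, 0, 0], [0, 0, 0, 0], [0, 0, 0, 0]],
  ],
)

```text
time: 21.28
ee_pos: [0.5307, 0.0443, 0.0717]
tcp_rot: [179.9, -0.0, 78.1]
wrist_force: [-0.5, -0.6, 0.5]
opening: 0.0502
grasp_force: 0.0
```

Request:
play_rows(
  steps=[
    [[0, 0, 0, 0], [0, 0, 0, 0], [0, 0, 0, 0], [0, 0, 0, 0], [0, 0, 0, 0]],
  ],
  gripper=0.005,
)

```text
time: 21.7
ee_pos: [0.5303, 0.0441, 0.0711]
tcp_rot: [179.9, -0.0, 78.1]
wrist_force: [-0.7, -0.7, 5.5]
opening: 0.0164
grasp_force: 29.3
```

Request:
play_rows(
  steps=[
    [[0, 0, 0, 0], [0, 0, 0, 0], [0, 0, 0, 0], [0, 0, 0, 0], [0, 0, 0, 0]],
  ],
)

```text
time: 22.12
ee_pos: [0.5303, 0.0441, 0.0711]
tcp_rot: [179.9, -0.0, 78.1]
wrist_force: [-0.8, 0.4, 6.0]
opening: 0.0165
grasp_force: 29.3
```

Request:
play_rows(
  steps=[
    [[0.0004, 0.0088, 0, -0.1], [0.0004, 0.0088, 0, -0.1], [0.0004, 0.0088, 0, -0.1], [0.0004, 0.0088, 0, -0.1], [0.0004, 0.0088, 0, -0.1]],
  ],
)

```text
time: 22.53
ee_pos: [0.5738, 0.0467, 0.0711]
tcp_rot: [180.0, -0.1, 107.1]
wrist_force: [-5.2, 7.1, 7.8]
opening: 0.0165
grasp_force: 29.7
```

Request:
play_rows(
  steps=[
    [[0.0004, 0.0088, 0, -0.1], [0.0004, 0.0088, 0, -0.1], [0.0004, 0.0088, 0, -0.1], [0.0004, 0.0088, 0, -0.1], [0.0004, 0.0088, 0, -0.1]],
  ],
)

```text
time: 22.95
ee_pos: [0.6099, 0.0698, 0.071]
tcp_rot: [180.0, -0.2, 135.7]
wrist_force: [-12.8, 8.2, 10.1]
opening: 0.0164
grasp_force: 30.0
```

Request:
play_rows(
  steps=[
    [[0.0004, 0.0088, 0, -0.1], [0.0004, 0.0088, 0, -0.1], [0.0004, 0.0088, 0, -0.1], [0.0004, 0.0088, 0, -0.1], [0, 0, 0, 0]],
  ],
)

```text
time: 23.37
ee_pos: [0.628, 0.0997, 0.071]
tcp_rot: [180.0, -0.3, 158.8]
wrist_force: [-16.4, 4.6, 13.2]
opening: 0.0168
grasp_force: 30.3
```

Request:
play_rows(
  steps=[
    [[0.0015, 0.0075, 0, -0.08], [0.0015, 0.0065, 0, -0.08], [0.0005, 0.003, 0, -0.04], [0, 0.002, 0, -0.03], [0, 0, 0, 0]],
  ],
)

```text
time: 23.78
ee_pos: [0.6319, 0.1158, 0.0711]
tcp_rot: [-179.9, -0.1, 171.6]
wrist_force: [-7.4, -4.6, 8.6]
opening: 0.0163
grasp_force: 29.9
```

Request:
play_rows(
  steps=[
    [[0, 0.001, 0, 0], [0, 0.001, 0, 0], [0, 0, 0, 0], [0, 0, 0, 0], [0, 0, 0, 0]],
  ],
)

```text
time: 24.2
ee_pos: [0.6319, 0.116, 0.0711]
tcp_rot: [-179.7, -0.1, 171.4]
wrist_force: [-9.2, -11.3, 9.7]
opening: 0.016
grasp_force: 30.1
```

Back against the mechanical stop (same y as before the swing, force rising). Releasing and rising.

Request:
play_rows(
  steps=[
    [[0, 0, 0, 0], [0, 0, 0, 0], [0, 0, 0, 0], [0, 0, 0, 0], [0, 0, 0, 0]],
  ],
  gripper=0.04,
)

```text
time: 24.62
ee_pos: [0.633, 0.1187, 0.0701]
tcp_rot: [180.0, -0.0, 171.5]
wrist_force: [0.0, -0.2, -0.3]
opening: 0.0401
grasp_force: 0.0
```

Request:
play_rows(
  steps=[
    [[0, 0, -0.015, 0], [0, 0, -0.03, 0], [0, 0, -0.035, 0], [0, 0, -0.035, 0], [0, 0, 0, 0]],
  ],
)

```text
time: 25.03
ee_pos: [0.6349, 0.119, 0.1932]
tcp_rot: [179.8, 0.5, 171.5]
wrist_force: [0.9, -0.5, 1.4]
opening: 0.0402
grasp_force: 0.0
```

Request:
play_rows(
  steps=[
    [[0.025, 0, -0.01, 0], [0.025, 0, -0.01, 0], [0.025, 0, -0.01, 0], [0.02, 0, 0, 0], [0, 0, 0, 0]],
  ],
)

```text
time: 25.45
ee_pos: [0.5368, 0.1332, 0.2169]
tcp_rot: [179.9, 0.1, 171.5]
wrist_force: [-0.8, 0.0, 0.3]
opening: 0.0397
grasp_force: 0.0
```

Run:
```python
from h import *
np.set_printoptions(precision=4,suppress=True)
c=cam("wrist"); s=cam("side"); b=cv2.resize(s["img"][150:330,200:370],None,fx=2.2,fy=2.2,interpolation=cv2.INTER_CUBIC)
w=cv2.resize(c["img"],(640,400))[:,60:]; im=np.zeros((400,800,3),np.uint8); 
b=b[:396,:]; k=800-b.shape[1]; w=cv2.resize(c["img"],(k,k*400//640)); im[:w.shape[0],:k]=w; im[:b.shape[0],k:]=b
cv2.imwrite("pics/f.png",im); print(im.shape,k,bot.get_obs()["ee_pos"])
y=np.array([.1374,.9905,0]);x=np.array([.9905,-.1374,0]);g=np.array([.609,.0635,0]);P=lambda a,b,z:g+a*x+b*y+[0,0,z]
print(proj(c,[P(-.04,.07,.057),P(.04,.07,.057),P(-.04,.2,.057),P(.04,.2,.057),P(.016,.056,.085),P(-.072,.056,.06)])*k/640)
```

```text
(400, 800, 3) 426 [0.539  0.1328 0.2157]
[[219.4955 145.1999]
 [219.4607 197.042 ]
 [314.378  144.0807]
 [307.9718 195.4319]
 [209.488  192.8861]
 [208.8195 122.9486]]
```

View pics/f.png

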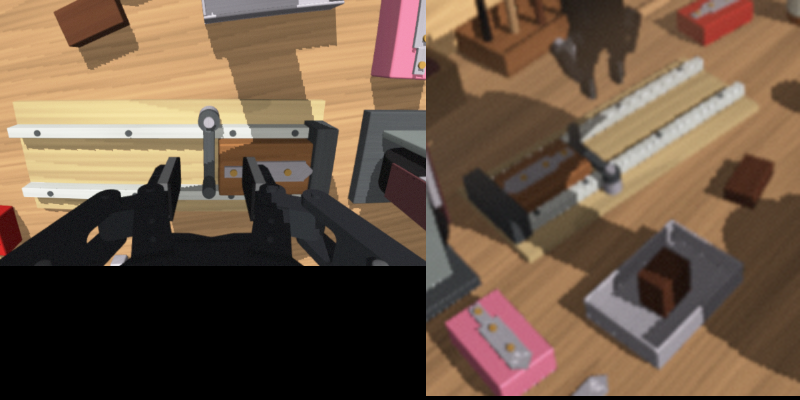

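Final view: sled rear edge at column 219, as predicted for home. Its front touches the end stop, the stop arm is square behind it (column 209), and the offcut is in the tray. The robot is clear of everything.

```bash
python3 -c "
from workcell import bot
print(bot.job_done())"
```

```text
the job is handed in; nothing more can be done
None
```

The job is done and handed in at about 25.5 s: the offcut is in the tray, the sled is fully home against the end stop, and the stop arm is back square across the guide behind it.

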